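# Clip the soap box shut against the stop bar

## Task

The clear box under the sink has two clip flaps still sticking out, one on its front long side and one on an end. Without lifting the box off the tray or tipping it, push the front long side squarely against the steel stop bar until the bar folds that flap fully home, then draw the box back, turn it, and push the end with the open flap squarely against the bar so that this flap is folded home too. Let the bar, not the fingers, fold both flaps; leave the box standing there with that end against the bar, everything let go, and leave the other things on the tray where they are.

Things in the scene. Friction and masses are not known exactly. Their poses are not given: they have to be found in the camera images.
- bar: Bent stainless bracket (the stop bar), immovable: upright plate 300 mm long (its y), 45 mm high, 6 mm thick; 4 mm foot and gussets only on its far side (to 56 mm behind the face). Origin: middle of the bottom edge of the working face, at tray level (z = 0). The face looks along the bar's own -x, towards the robot; z up. Yawed up to 0.25 rad.
- clipbox: Clear box of soap, white lid shut, loose, about 0.6 kg, too wide to grip. 95 mm (x) by 130 mm (y); lid surface 52 mm high, inside a raised rim 4 mm thick, top 62 mm: closed fingertips can hook it from inside to drag or turn the box. Origin: centre of underside, z up. +x: front, open flap. -x: flat hinge side. +y: end, open flap. -y: end with a fixed shut flap 4 mm thick. Starts with front within 0.4 rad of the bar.
- front_flap (a joint): Flap of the front (+x) side, 80 mm wide, 32 mm long, hinged 46 mm up the wall, swinging outward. Rad: 0 folded flat on the wall (home), positive out; starts 0.45 to 0.7 (lower edge about 20 to 28 mm out). Stays where left; some 2 to 5 N at its lower edge folds it. Home below 0.12; home, it stands 8 mm out from the wall.
- end_flap (a joint): The same kind of clip flap on the +y end, 70 mm wide; 0 is home, starts at 0.45 to 0.7 sticking out; home below 0.12; also stands 8 mm out from its wall when home. Stiffness as the front one.
- front_mid (a point): Middle of the box's front wall, 24 mm above the tray, 47.5 mm along the box's +x from its centre. Flap home and pressed on the bar, it is 8 mm in front of the bar's face. At the start the box's centre is 145 to 170 mm in front of the face and between -80 and +30 mm along the bar's y.
- end_mid (a point): Middle of the box's +y end wall, 24 mm above the tray, 65 mm along the box's +y from its centre. Flap home and pressed on the bar, it is 8 mm in front of the bar's face.
- basin: Bystander: empty blue plastic basin, 290 mm across, 110 mm high; origin at the centre of its underside, far to the left.
- brush: Bystander: grey tile brush, 150 mm long, 70 mm high, lying bristles down behind the bar; origin centre of underside.
- spray: Bystander: capped green spray bottle, 72 mm across, 205 mm high, standing 240 to 270 mm along the bar's y from its middle (either end); origin centre of underside.
- plunger: Bystander: black rubber plunger head, 112 mm across, with a short upright steel handle, 165 mm high, standing 240 to 270 mm from the bar's middle at the other end; origin centre of underside.
- tumbler: Bystander: steel tumbler, 72 mm across, 100 mm high, on the right side; origin centre of underside.
- jar: Bystander: clear jar with steel cap, 84 mm across, 110 mm high, on the right side; origin centre of underside.
There are look-alikes about, which are no part of the job. What is shaped like the clipbox but pink or red is not meant.

How it is judged:
By the outcome, as a careful person would: the job done as asked, in the order asked, and still so for the second after the job is handed in, with the robot touching nothing.
It also fails if it takes over 58 s, if anything falls off the work surface, if the arm or the gripper's body presses on something with over 40 N, if the wrist force passes 120 N, or if a joint passes its speed limit or range.

## Robot

A 6-joint arm with a two-finger parallel gripper is mounted at the origin on the work surface. World frame = base frame: x ahead of the robot, y to its left, z up, the work surface at z = 0. Lengths are in mm, angles in rad, forces in N, time in s.
With the tool pointing down it reaches from about 350 to 775 mm from the base axis. Payload 7.3 kg.
Tool frame: the origin (TCP) lies midway between the tips of the shut fingers; the grasp point (between the pads) lies 19 mm behind it; x points along the fingers, y is the direction in which the jaws open and shut, and the axes are right-handed (so a half turn about x gives the same grasp; the last joint's range is limited). The gripper opens to 92 mm and grips with 3 to 60 N. Pads are 19 mm wide; open, the fingers measure 130 mm over their backs; the gripper's body (75 mm by 190 mm) begins 47 mm behind the grasp point.
Start: joints at [-0.146, 0.342, 1.524, -0, 1.275, -0.146], TCP at [525.022, 0.019, 195.641] pointing down, gripper open.
Joint ranges: [-2.53, 2.53], [-0.77, 2.02], [0.04, 2.7], [-1, 4.14], [0.28, 2.66], [-3.11, 3.11]. Speed limits (rad/s): [2.57, 2.57, 3.14, 3.14, 3.14, 3.14].

## Interface

Orientations are given as [roll, pitch, yaw] about the fixed x, y, z axes, in that order (R = Rz(yaw) Ry(pitch) Rx(roll)).
In Python, from plant import get_obs, capture, close_job gives the robot as it stands. The module is installed in compiled form; this text tells all that it offers.
- The arm moves only by the tool send_rows, never from a script. Its argument "moves" is a list of rows, each a list of 4 numbers: the shift along the tool's x, y, z in mm, then the turn about the tool's x in degrees. In form: [[tx, ty, tz, yaw], ...]. A call has 1 to 8 rows; each row shifts and turns the commanded pose from where the row before left it, along the tool's axes as they then stand; what a row does not reach is not made up. A row lasts 1/8 s, in which the tool goes at most 62.5 mm and 10.7 degrees, less where a joint would pass 70% of its speed; a pose out of reach is approached as far as the arm can. A call with a gripper value outside its range is refused whole. "hand" is the opening, from 0 (shut) to 1 (fully open), set as the call begins (left out, the last holds). The fingers move at their own pace and stop on an object; the grip force is fixed at half the most. Time passes only in rows, so rows that do not move let the fingers close. It gives the time, the measured TCP pose, the force and the opening at its end, in the units of the state.
- get_obs(): the state, without advancing time (a new reading comes with each control period).
- capture(name): name is "scene" or "side" or "wrist"; returns a dict with "image" (400x640x3 uint8, red, green, blue), "K" (3x3 intrinsics, pixels), "position" and "attitude" of the camera in the world; the wrist camera has in their place "mount" (4x4, takes a point from camera to tool coordinates, whose origin is the TCP and whose axes are the tool frame's). Camera axes: x right, y down, z forward; pixel columns grow to the right and rows downward; lengths in mm; the calibration is good to about 2 mm. A picture is of the moment at which its call begins: read the wrist's pose just before it. There is no depth.
- close_job(): hands the job in, once; it reports no verdict.
The state is a dict: "time": time; "joint_positions": joint angles; "dq": joint speeds; "tau": joint torques, N m; "tool_pos": TCP position; "tcp_rot": TCP orientation; "contact_force": force on the tool from outside, world axes, zero at the start; "moment": the same for the moment, N m; "grip_width": finger opening in mm.
Only numpy, scipy, OpenCV 4.12 (cv2) and the standard library are available. Lean on these libraries where they do the work, as an engineer would, in place of code of your own. Each camera call takes 0.05 s, during which the arm holds its last target. There are 200 camera calls.

## Working session

There is one attempt and no reset: what is moved stays moved. The work goes in short steps, Python scripts to look and compute and a tool call to move; the robot and the scene stay as the last step left them, time stands still between calls to the robot, and variables do not carry over. Pictures are saved under pics/ and viewed, about 8 in all and at most 12, crops included, and the job is handed in when it is done.

Besides the shell and the picture viewer there is one more tool, called after "Emit:" in YAML: its name, and indented under it one key for each argument. send_rows: Moves the arm, as the interface text tells. Its arguments: {"type":"object","properties":{"moves":{"type":"array","items":{"type":"array","items":{"type":"number"}}},"hand":{"type":"number"}},"required":["moves"]}

```bash
mkdir -p pics; cat > h.py <<'E'
import numpy as np, cv2, json
from scipy.spatial.transform import Rotation as R
from plant import get_obs, capture
def rotm(a):
    a=np.array(a,float)
    if a.shape==(3,3): return a
    if a.size==4: return R.from_quat(a).as_matrix()
    return R.from_euler('xyz',a).as_matrix()
def cam(name,save=None):
    o=get_obs(); c=capture(name)
    if name=='wrist':
        T=np.eye(4);T[:3,:3]=rotm(o['tcp_rot']);T[:3,3]=o['tool_pos']
        M=T@np.array(c['mount']); c['R']=M[:3,:3];c['p']=M[:3,3]
    else: c['R']=rotm(c['attitude']);c['p']=np.array(c['position'],float)
    if save: cv2.imwrite('pics/'+save+'.png',c['image'][:,:,::-1])
    return c
def ray(c,uv,z):
    uv=np.atleast_2d(np.array(uv,float)); d=np.c_[uv,np.ones(len(uv))]@np.linalg.inv(c['K']).T@c['R'].T
    return c['p']+d*((z-c['p'][2])/d[:,2])[:,None]
def proj(c,P):
    q=(np.atleast_2d(P)-c['p'])@c['R']@np.array(c['K']).T
    return q[:,:2]/q[:,2:]
E
python3 - <<'E'
from h import *
o=get_obs();print(o)
a=cam('scene');b=cam('wrist');s=cam('side')
for n in(a,s):print(n['p'],n['attitude'],n['K'])
print(b['mount'])
cv2.imwrite('pics/s0.png',a['image'][:,:,::-1])
cv2.imwrite('pics/ws0.png',cv2.resize(np.vstack([b['image'],s['image']])[:,:,::-1],(480,600)))
E
```

```text
{'time': 0.0, 'joint_positions': array([-1.46013689e-01,  3.42724510e-01,  1.52499865e+00, -1.76203815e-05,
        1.27539473e+00, -1.45995666e-01]), 'dq': array([-0.0010936 , -0.00044546, -0.00119578, -0.00119661, -0.00078055,
       -0.00180715]), 'tau': array([ 7.61924657e-04, -4.31245601e+01, -2.44219762e+01,  7.17750052e-02,
        5.59406646e-02, -1.04314388e-04]), 'tool_pos': array([5.24554495e+02, 7.46384084e-02, 1.94950482e+02]), 'tcp_rot': array([-1.70574538,  1.569271  ,  3.00663072]), 'contact_force': array([0.95739687, 0.38444426, 0.18546979]), 'moment': array([-0.0085188 ,  0.01189718, -0.01748229]), 'grip_width': 91.93089305102204}
[1530.10237761 -447.33776852 1049.06689545] [-2.295575   -0.01755494  1.17992317] [[453.32597171   0.         316.60963886]
 [  0.         453.32597171 202.36275908]
 [  0.           0.           1.        ]]
[-186.77234993 1089.4380244   807.17158893] [-2.09522111 -0.00494685 -2.56739331] [[435.86482596   0.         327.99259271]
 [  0.         435.86482596 207.36407185]
 [  0.           0.           1.        ]]
[[-9.64013170e-05 -3.04402767e-01  9.52543409e-01 -1.90625696e+02]
 [ 9.99999983e-01 -1.78768724e-04  4.40752838e-05  5.03815464e-01]
 [ 1.56868331e-04  9.52543397e-01  3.04402779e-01 -8.31529537e+01]
 [ 0.00000000e+00  0.00000000e+00  0.00000000e+00  1.00000000e+00]]
```

View pics/s0.png

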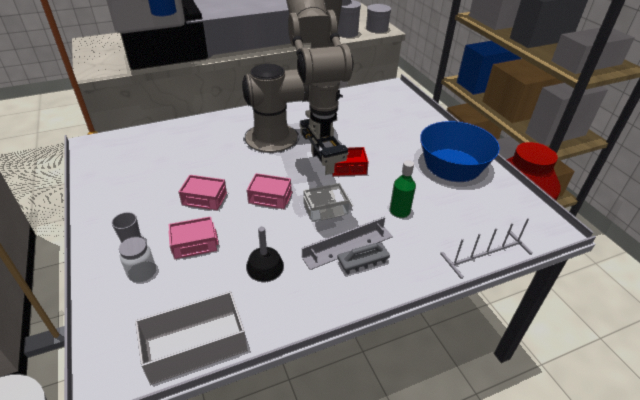

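View pics/ws0.png

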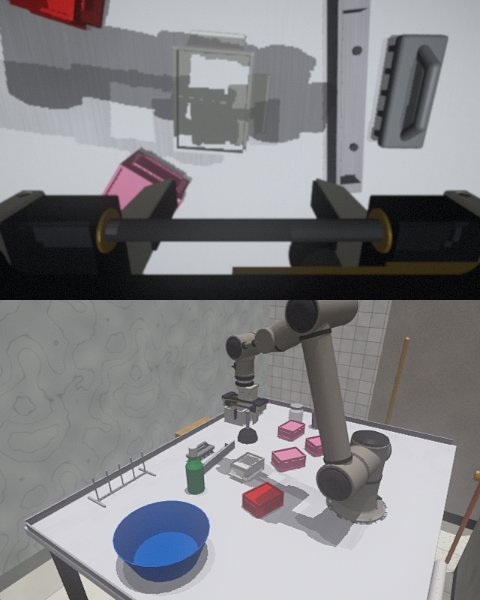

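Candidates: the clear box at scene (327,203), pink boxes at (203,192), (270,190) and (193,237), a red box at (348,160), and an open grey tray at (193,335). The description fits only the clear one. In the wrist view, right is towards the bar and the flaps show at the top (end) and right (front).

```bash
python3 - <<'E'
from h import *
import pickle
b=cam('wrist'); pickle.dump(b,open('b0.pkl','wb'))
im=b['image'][:,:,::-1][0:280,200:520]
cv2.imwrite('pics/w0c.png',cv2.resize(im,(640,560),interpolation=cv2.INTER_CUBIC))
print(b['p'],b['R'].round(3))
E
```

```text
[525.37784875  83.19615629 385.74095721] [[ 1.     0.    -0.001]
 [-0.    -0.953 -0.304]
 [-0.001  0.304 -0.953]]
```

View pics/w0c.png

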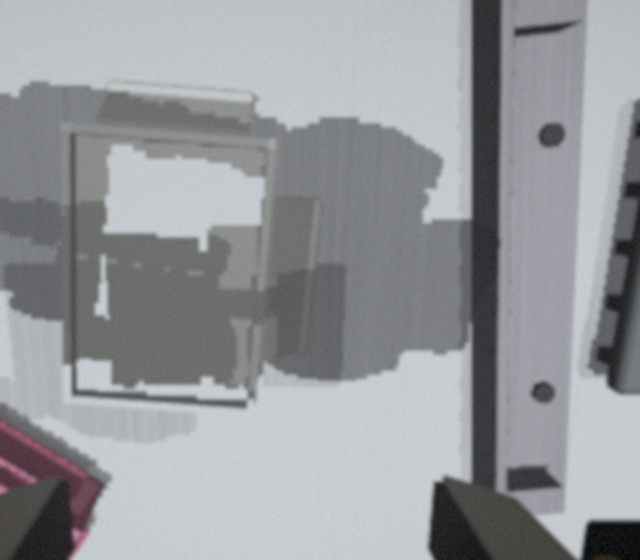

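```bash
python3 - <<'E'
from h import *
import pickle
b=pickle.load(open('b0.pkl','rb'))
f=lambda L:np.array(L,float)/2+[200,0]-0.25
c=ray(b,f([(64,124),(276,140),(254,405),(70,397)]),62); print(c.round(1)); m=c.mean(0);print('ctr',m)
for i in range(4):
    d=c[(i+1)%4]-c[i];print(np.linalg.norm(d).round(1),np.degrees(np.arctan2(d[1],d[0])).round(1))
print('bot',ray(b,f([(473,20),(472,480)]),0).round(1)); print('top',ray(b,f([(500,20),(496,480)]),45).round(1))
print('endflap',ray(b,f([(108,82),(252,95)]),17),'front',ray(b,f([(318,200),(303,352)]),17))
print('pink',ray(b,f([(110,480)]),0),ray(b,f([(110,480)]),60))
s=cam('scene')
hsv=cv2.cvtColor(s['image'],cv2.COLOR_RGB2HSV)
for nm,lo,hi in(('pink',(160,60,60),(176,255,255)),('red',(177,150,60),(180,255,255)),('red0',(0,150,60),(4,255,255)),('grn',(55,80,40),(80,255,255))):
    m=cv2.inRange(hsv,lo,hi);n,l,st,ce=cv2.connectedComponentsWithStats(m)
    for i in range(1,n):
        if st[i,4]>150:
            x,y,w,h=st[i,:4];print(nm,ce[i].round(),ray(s,[ce[i]],30).round()[0],st[i,:4])
            ys,xs=np.where(l==i); print('   ext at z60',ray(s,np.c_[xs,ys],50)[:,:2].min(0).round(),ray(s,np.c_[xs,ys],50)[:,:2].max(0).round())
print('bar ends top scene', ray(s,[(303,245),(390,222)],45).round())
print('plunger',ray(s,[(264,268)],20).round(),ray(s,[(262,230)],165).round(),'spray base',ray(s,[(401,210)],5).round())
E
```

```text
[[442.9 104.8  62. ]
 [536.2  98.1  62. ]
 [526.6 -25.6  62. ]
 [435.4 -21.5  62. ]]
ctr [485.27557918  38.95052608  62.        ]
93.6 -4.1
124.2 -94.4
91.4 177.4
126.5 86.6
bot [[636.6 157.6  -0. ]
 [660.9 -95.1   0. ]]
top [[635.6 148.9  45. ]
 [658.1 -74.3  45. ]]
endflap [[454.67938586 127.0588738   17.        ]
 [525.61808014 121.13958838  17.        ]] front [[559.77790438  71.09250046  17.        ]
 [553.88294091  -9.84048087  17.        ]]
pink [[438.42219889 -95.14388489   0.        ]] [[451.94769804 -67.40401887  60.        ]]
pink [269. 191.] [ 356. -123.   30.] [247 173  45  36]
   ext at z60 [ 269. -210.] [479. -41.]
pink [203. 192.] [ 280. -339.   30.] [179 175  48  35]
   ext at z60 [ 195. -417.] [ 406. -258.]
pink [192. 237.] [ 484. -413.   30.] [169 217  50  42]
   ext at z60 [ 419. -483.] [ 583. -342.]
red0 [536. 154.] [519. 920.  30.] [516 142  42  24]
   ext at z60 [459. 817.] [615. 972.]
red0 [352. 163.] [313. 219.  30.] [333 148  35  28]
   ext at z60 [248. 110.] [409. 286.]
red0 [545. 181.] [666. 825.  30.] [517 167  43  32]
   ext at z60 [580. 761.] [769. 881.]
grn [402. 196.] [550. 297.  30.] [391 175  25  43]
   ext at z60 [468. 207.] [660. 365.]
bar ends top scene [[ 653. -111.   45.]
 [ 661.  184.   45.]]
plunger [[ 675. -243.   20.]] [[ 664. -236.  165.]] spray base [[588. 273.   5.]]
```

Fits: the rim measures about 92×125 mm, the box yaw is about -3.6°, the bar yaw about 5.6°, and the box centre sits 161 mm in front of the face. I'll first push low on the hinge side with two spread fingers whose jaw line is parallel to the bar.

Emit:
send_rows:
  moves:
    - [0,-57,-18,0]
    - [0,-56,-18,0]
    - [0,0,0,10.5]
    - [0,0,0,10.5]
    - [0,0,0,10.5]
    - [0,0,0,10.5]
    - [0,0,0,10.5]
    - [0,0,0,10.5]
  hand: 0.65

```text
time: 1.25
tool_pos: [411.9, 36.0, 195.6]
tcp_rot: [-1.678, 1.571, 1.929]
contact_force: [-0.8, 0.7, -0.3]
grip_width: 60.0
```

Emit:
send_rows:
  moves:
    - [0,0,0,10.5]
    - [0,0,0,10.5]
    - [30,0,0,0]
    - [40,0,0,0]
    - [0,0,0,0]
    - [0,0,0,0]

```text
time: 2.0
tool_pos: [412.8, 35.9, 126.7]
tcp_rot: [2.945, 1.569, -0.092]
contact_force: [-0.3, 0.2, -0.1]
grip_width: 59.9
```

```bash
python3 - <<'E'
from h import *
import pickle
o=get_obs();M=rotm(o['tcp_rot']);print(o['time'],o['tool_pos'],M.round(3),o['grip_width'],o['joint_positions'])
b=cam('wrist','w1'); pickle.dump(b,open('b1.pkl','wb'))
E
```

```text
2.0 [412.81752237  35.94396264 126.74468656] [[ 0.001  0.105 -0.995]
 [-0.    -0.995 -0.105]
 [-1.     0.    -0.001]] 59.88169560337976 [-9.85900784e-02  2.18847863e-01  1.91216834e+00  1.09184146e-05
  1.00911191e+00  1.36749372e+00]
```

View pics/w1.png

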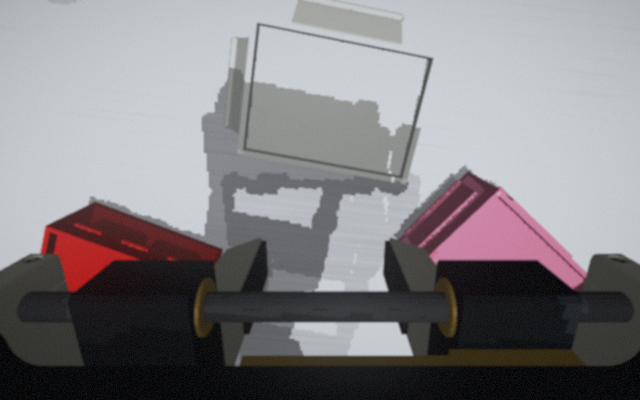

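```bash
python3 - <<'E'
from h import *
import pickle
b=pickle.load(open('b1.pkl','rb'))
for z in(0,50,62):print(z,'pink',ray(b,[(465,172),(400,238)],z)[:,:2].round(),'red',ray(b,[(220,250)],z)[:,:2].round())
c=ray(b,[(257,23),(432,59),(404,179),(243,150)],62);print(c.round(),c.mean(0))
E
```

```text
0 pink [[434. -95.]
 [360. -45.]] red [[328. 135.]]
50 pink [[443. -73.]
 [381. -31.]] red [[354. 121.]]
62 pink [[446. -68.]
 [386. -28.]] red [[360. 118.]]
[[532.  95.  62.]
 [522. -27.  62.]
 [435. -22.  62.]
 [445. 101.  62.]] [483.66847938  36.76504218  62.        ]
```

Emit:
send_rows:
  moves:
    - [50,0,0,0.4]
    - [50,0,0,0]
    - [4,0,-4,0]
    - [0,0,-10,0]
    - [0,0,-12,0]
    - [0,0,-12,0]
    - [0,0,-12,0]
    - [0,0,-12,0]

```text
time: 3.05
tool_pos: [473.7, 42.3, 22.7]
tcp_rot: [-0.061, 1.569, -3.105]
contact_force: [-7.9, -1.0, 6.8]
grip_width: 59.3
```

Emit:
send_rows:
  moves:
    - [0,0,-10,0]
    - [0,0,-8,0]
    - [0,0,-6,0]
    - [0,0,-4,0]
    - [0,0,-4,0]
    - [0,0,-4,0]
    - [0,0,0,0]

```text
time: 3.92
tool_pos: [510.5, 45.8, 22.6]
tcp_rot: [3.074, 1.569, 0.031]
contact_force: [-2.9, -0.1, 2.4]
grip_width: 59.8
```

Emit:
send_rows:
  moves:
    - [0,0,-3,0]
    - [0,0,-3,0]
    - [0,0,-3,0]
    - [0,0,-3,0]
    - [0,0,0,0]

```text
time: 4.55
tool_pos: [520.2, 46.9, 21.9]
tcp_rot: [-0.125, 1.568, 3.114]
contact_force: [-4.5, -0.3, -0.1]
grip_width: 59.9
```

```bash
python3 - <<'E'
from h import *
import pickle
b=cam('wrist'); pickle.dump(b,open('b2.pkl','wb'))
cv2.imwrite('pics/w2.png',cv2.resize(b['image'][0:200,120:540,::-1],None,fx=1.8,fy=1.8,interpolation=cv2.INTER_CUBIC))
E
```

```text
(no output)
```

View pics/w2.png

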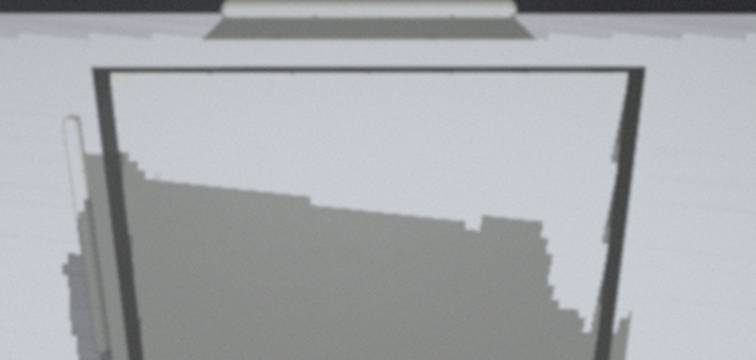

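The box is square to the bar, with its front edge parallel to the dark face, and the front flap is just at the bar. I keep pushing until the force shows a hard stop.

Emit:
send_rows:
  moves:
    - [0,0,-3,0]
    - [0,0,-3,0]
    - [0,0,-2,0]
    - [0,0,0,0]

```text
time: 5.1
tool_pos: [529.3, 47.7, 21.8]
tcp_rot: [-0.238, 1.57, 3.002]
contact_force: [-4.4, 0.0, 1.3]
grip_width: 59.6
```

Emit:
send_rows:
  moves:
    - [0,0,-2,0]
    - [0,0,-2,0]
    - [0,0,0,0]

```text
time: 5.48
tool_pos: [530.6, 47.8, 21.8]
tcp_rot: [-0.045, 1.565, -3.088]
contact_force: [-13.4, -1.8, 9.6]
grip_width: 59.5
```

Emit:
send_rows:
  moves:
    - [0,0,-2,0]
    - [0,0,0,0]

```text
time: 5.72
tool_pos: [530.6, 47.9, 21.8]
tcp_rot: [-0.04, 1.561, -3.083]
contact_force: [-19.5, -3.7, 13.9]
grip_width: 59.8
```

Emit:
send_rows:
  moves:
    - [0,0,-2,0]
    - [0,0,0,0]

```text
time: 5.98
tool_pos: [530.6, 47.9, 21.8]
tcp_rot: [-0.037, 1.557, -3.081]
contact_force: [-25.3, -4.6, 20.1]
grip_width: 59.6
```

```bash
python3 - <<'E'
from h import *
import pickle
b=cam('wrist'); pickle.dump(b,open('b3.pkl','wb'))
s=cam('side')
w=cv2.resize(b['image'][0:160,100:540,::-1],(792,288),interpolation=cv2.INTER_CUBIC)
P=proj(s,[540,45,40])[0].astype(int);print(P)
x,y=max(P[0]-66,0),max(P[1]-26,0)
v=cv2.resize(s['image'][y:y+51,x:x+132,::-1],(792,306),interpolation=cv2.INTER_CUBIC)
cv2.imwrite('pics/w3.png',np.vstack([w,v]))
E
```

```text
[314 215]
```

View pics/w3.png

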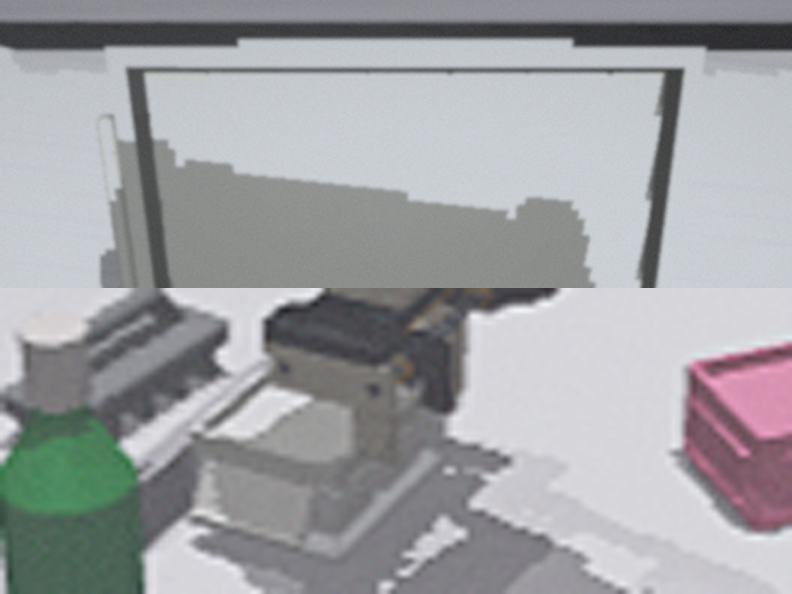

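Front flap is home: the dark face at row 35 touches the flap strip edge to edge, with the box parallel. The end flap is still out at (110,150). Next I back off, measure the rim and re-orient.

Emit:
send_rows:
  moves:
    - [0,0,6,0]
    - [0,0,10,0]
    - [-40,0,0,0]
    - [-40,0,0,0]
    - [-15,0,0,-5.5]
    - [0,0,0,-10.5]
    - [0,0,0,-10.5]
    - [0,0,0,-10.5]

```text
time: 7.08
tool_pos: [522.5, 46.7, 117.2]
tcp_rot: [2.379, 1.568, -0.013]
contact_force: [-0.2, 0.1, -1.1]
grip_width: 59.9
```

Emit:
send_rows:
  moves:
    - [0,0,0,-10.5]
    - [0,0,0,-10.5]
    - [0,0,0,-10.5]
    - [0,0,0,-10.5]
    - [0,0,0,-10.5]
    - [0,0,0,0]
  hand: 0.35

```text
time: 7.82
tool_pos: [522.3, 46.8, 117.1]
tcp_rot: [1.467, 1.568, -0.016]
contact_force: [0.1, -0.2, 0.5]
grip_width: 31.9
```

```bash
python3 - <<'E'
from h import *
import pickle
b=pickle.load(open('b3.pkl','rb'));c=ray(b,[(170.6,37.8),(480,37.8)],62)
n=np.array([.9952,.0979]);t=np.array([-.0979,.9952])
print(c.round(1),c[:,:2]@n,c[:,:2]@t)
o=get_obs();M=rotm(o['tcp_rot']);p=o['tool_pos'];print(p,p[:2]@n,p[:2]@t,np.degrees(np.arctan2(M[1,1],M[0,1])),o['grip_width'])
b=cam('wrist'); pickle.dump(b,open('b4.pkl','wb'))
cv2.imwrite('pics/w4.png',b['image'][:,:,::-1])
E
```

```text
[[626.7 119.4  62. ]
 [638.7  -2.9  62. ]] [635.36165598 635.39168885] [ 57.45275392 -65.38382253]
[522.29448035  46.75087892 117.06035255] 524.3643778955259 -4.606154923087097 5.005141968802983 31.949149777049254
```

View pics/w4.png

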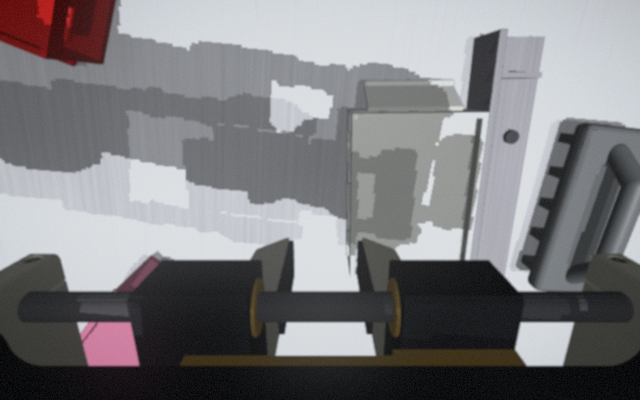

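```bash
python3 - <<'E'
from h import *
import pickle
b=pickle.load(open('b4.pkl','rb'));c=ray(b,[(348,109),(353,112),(350,240),(477,120),(463,258)],62)
n=np.array([.9952,.0979]);t=np.array([-.0979,.9952])
print(c[:,:2]@n,c[:,:2]@t)
c=ray(b,[(499,32)],45);print('bar top',c,c[:,:2]@n)
E
```

```text
[541.69650669 545.19974173 544.20698007 632.3564828  634.5666918 ] [ 64.00652563  61.93982851 -35.5950192   55.51515259 -52.38574561]
bar top [[633.38466541 176.813764    45.        ]] [647.65448651]
```

Emit:
send_rows:
  moves:
    - [0,20,0,-0.5]
    - [20,0,0,0]
    - [30,0,0,0]
    - [12,0,0,0]
    - [0,0,0,0]

```text
time: 8.5
tool_pos: [541.2, 48.6, 54.3]
tcp_rot: [-1.737, 1.57, 3.072]
contact_force: [-0.3, 0.3, -0.1]
grip_width: 32.1
```

Emit:
send_rows:
  moves:
    - [0,0,0,0]
    - [0,0,0,0]
    - [0,0,0,0]
    - [0,0,0,0]
  hand: 0

```text
time: 9.0
tool_pos: [541.6, 48.5, 55.0]
tcp_rot: [1.426, 1.57, -0.047]
contact_force: [-0.1, 0.6, -0.9]
grip_width: 1.4
```

Emit:
send_rows:
  moves:
    - [0,0,0,0]
    - [0,0,0,0]

```text
time: 9.25
tool_pos: [541.4, 48.5, 54.6]
tcp_rot: [1.331, 1.571, -0.142]
contact_force: [-1.3, 0.2, -0.9]
grip_width: 0.5
```

```bash
python3 - <<'E'
from h import *
import pickle
o=get_obs();print(o['grip_width'],o['tool_pos'])
b=cam('wrist'); s=cam('side'); c=cam('scene')
w=cv2.resize(b['image'][100:380,200:520,::-1],(400,350),interpolation=cv2.INTER_CUBIC)
L=[w]
for q in(s,c):
    P=proj(q,[545,48,60])[0].astype(int);print(P)
    L.append(cv2.resize(q['image'][P[1]-25:P[1]+25,P[0]-40:P[0]+40,::-1],(400,250),interpolation=cv2.INTER_CUBIC))
cv2.imwrite('pics/w5.png',np.hstack([cv2.copyMakeBorder(w,0,150,0,0,cv2.BORDER_CONSTANT),np.vstack(L[1:])]))
E
```

```text
0.5472268281239074 [541.43910102  48.54449887  54.64566159]
[312 210]
[336 206]
```

View pics/w5.png

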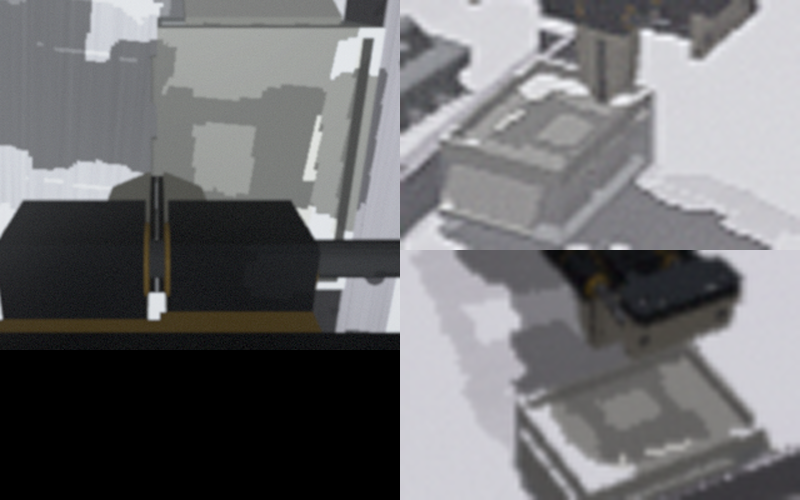

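Measured opening is 0.5 mm, so the rim isn't held: the fingers are shut at the hinge rim line without a grip. I'll use hooking instead, with spread fingers inside the rim: drag back straight, then turn.

Emit:
send_rows:
  moves:
    - [0,0,0,0]
    - [0,0,0,0]
    - [-30,0,0,0]
    - [0,31,-3,0]
    - [0,0,0,-10.5]
    - [0,0,0,-10.5]
    - [0,0,0,-10.5]
    - [0,0,0,-10.5]
  hand: 0.35

```text
time: 10.4
tool_pos: [572.0, 54.6, 84.6]
tcp_rot: [0.452, 1.571, -0.282]
contact_force: [0.3, 0.0, -0.7]
grip_width: 32.1
```

Emit:
send_rows:
  moves:
    - [0,0,0,-10.5]
    - [0,0,0,-10.5]
    - [0,0,0,-10.5]
    - [0,0,0,-10.5]
    - [0,0,0,-6]
    - [0,0,0,0]
  hand: 0.65

```text
time: 11.15
tool_pos: [571.9, 54.6, 84.6]
tcp_rot: [2.412, 1.571, 2.509]
contact_force: [-0.4, -0.7, 0.0]
grip_width: 59.2
```

```bash
python3 - <<'E'
from h import *
import pickle
n=np.array([.9952,.0979]);t=np.array([-.0979,.9952])
o=get_obs();M=rotm(o['tcp_rot']);p=o['tool_pos'];print(p,p[:2]@n,p[:2]@t,np.degrees(np.arctan2(M[1,1],M[0,1])),o['grip_width'],o['joint_positions'][5])
b=cam('wrist'); pickle.dump(b,open('b6.pkl','wb'));s=cam('side')
P=proj(s,[560,48,60])[0].astype(int)
w=cv2.resize(s['image'][P[1]-35:P[1]+35,P[0]-64:P[0]+64,::-1],(640,350),interpolation=cv2.INTER_CUBIC)
cv2.imwrite('pics/w6.png',np.vstack([cv2.resize(b['image'][:,:,::-1],(384,240)).copy() if 0 else cv2.copyMakeBorder(cv2.resize(b['image'][:,:,::-1],(384,240)),0,0,128,128,cv2.BORDER_CONSTANT),w]))
E
```

```text
[571.94908956  54.56120329  84.59803633] 574.5452757312122 -1.6945063532748108 95.54255788182644 59.22542275594743 -1.7058009243237064
```

View pics/w6.png

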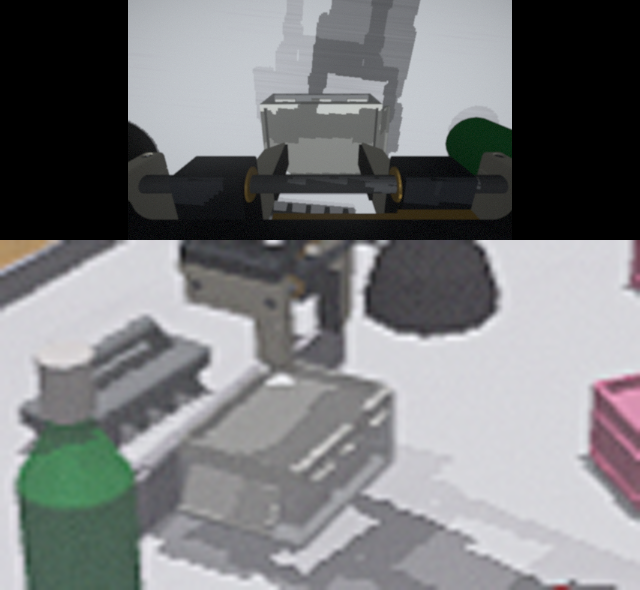

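Emit:
send_rows:
  moves:
    - [15,0,0,0]
    - [14.5,0,0,0]
    - [0,0,0,0]
    - [0,0,-8,0]
    - [0,0,-6,0]
    - [0,0,-4,0]
    - [0,0,-6,0]
    - [0,0,-8,0]

```text
time: 12.25
tool_pos: [539.8, 51.4, 55.3]
tcp_rot: [-0.192, 1.57, -0.095]
contact_force: [0.3, -0.5, 0.2]
grip_width: 59.6
```

Emit:
send_rows:
  moves:
    - [0,0,-8,0]
    - [0,0,-8,0]
    - [0,0,-8,0]
    - [0,0,-8,0]
    - [0,0,-8,0]
    - [0,0,-4,0]
    - [0,0,0,0]

```text
time: 13.12
tool_pos: [496.2, 47.1, 55.2]
tcp_rot: [-0.156, 1.571, -0.058]
contact_force: [0.6, -1.2, 0.6]
grip_width: 59.5
```

```bash
python3 - <<'E'
from h import *
import pickle
n=np.array([.9952,.0979]);t=np.array([-.0979,.9952])
o=get_obs();M=rotm(o['tcp_rot']);p=o['tool_pos'];print(p,p[:2]@n,p[:2]@t,np.degrees(np.arctan2(M[1,1],M[0,1])),o['grip_width'])
b=cam('wrist'); pickle.dump(b,open('b7.pkl','wb'));s=cam('scene')
P=proj(s,[540,48,60])[0].astype(int);print(P)
w=cv2.resize(s['image'][P[1]-40:P[1]+60,P[0]-80:P[0]+80,::-1],(560,350),interpolation=cv2.INTER_CUBIC)
cv2.imwrite('pics/w7.png',np.vstack([cv2.copyMakeBorder(cv2.resize(b['image'][:,:,::-1],(400,250)),0,0,80,80,cv2.BORDER_CONSTANT),w]))
E
```

```text
[496.19895815  47.11497817  55.19873509] 498.4297595101682 -1.6890517316339597 95.59876474222405 59.47086107359073
[335 205]
```

View pics/w7.png

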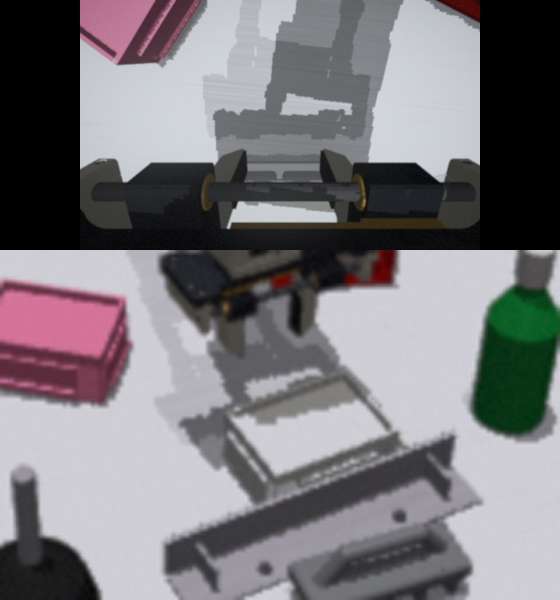

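The box did not follow: the fingers now hang behind it, free, and the box is still on the bar. So the tips passed above the rim, and I need to check the heights.

```bash
python3 - <<'E'
from h import *
s=cam('scene');d=cam('side')
a=np.radians(95.6);j=np.array([np.cos(a),np.sin(a)]);p=np.array([496.2,47.1])
print('seen tips scene (321.3,195) (341.3,188.7)')
for z in(45,55,65,75):
    for k in(-1,1):
        q=np.r_[p+k*39*j,z];print(z,k,proj(s,q)[0].round(1),proj(d,q)[0].round(1))
# rim near corners in scene crop: (222,412),(350,378),(398,438),(262,480)
C=np.array([(222,412),(350,378),(398,438),(262,480)],float);C=np.c_[255+C[:,0]/3.5,165+(C[:,1]-250)/3.5]
n=np.array([.9952,.0979]);t=np.array([-.0979,.9952])
for z in(45,52,62,70):
    c=ray(s,C,z)[:,:2];print(z,[np.linalg.norm(c[i]-c[i-1]).round() for i in range(4)],(c@n).round(),(c@t).round())
cv2.imwrite('pics/w8.png',np.vstack([cv2.resize(i['image'][P[1]-28:P[1]+32,P[0]-80:P[0]+80,::-1],(800,300),interpolation=cv2.INTER_CUBIC) for i in(s,d) for P in[proj(i,[530,48,50])[0].astype(int)]]))
print(proj(s,[530,48,50]),proj(d,[530,48,50]))
E
```

```text
seen tips scene (321.3,195) (341.3,188.7)
45 -1 [320. 204.] [330.  212.8]
45 1 [340.2 197.1] [319.2 223.5]
55 -1 [320.  201.7] [330.  210.2]
55 1 [340.4 194.8] [319.2 220.9]
65 -1 [320.1 199.5] [330.  207.7]
65 1 [340.5 192.6] [319.1 218.3]
75 -1 [320.2 197.2] [330.1 205.1]
75 1 [340.7 190.3] [319.1 215.7]
45 [np.float64(96.0), np.float64(133.0), np.float64(91.0), np.float64(139.0)] [528. 541. 632. 623.] [-62.  70.  66. -73.]
52 [np.float64(95.0), np.float64(132.0), np.float64(91.0), np.float64(138.0)] [534. 547. 638. 629.] [-66.  65.  61. -76.]
62 [np.float64(94.0), np.float64(131.0), np.float64(90.0), np.float64(136.0)] [544. 557. 646. 637.] [-71.  59.  54. -81.]
70 [np.float64(93.0), np.float64(130.0), np.float64(89.0), np.float64(135.0)] [551. 564. 653. 644.] [-75.  53.  49. -86.]
[[334.59914519 205.60293037]] [[316.18663523 214.01570706]]
```

View pics/w8.png

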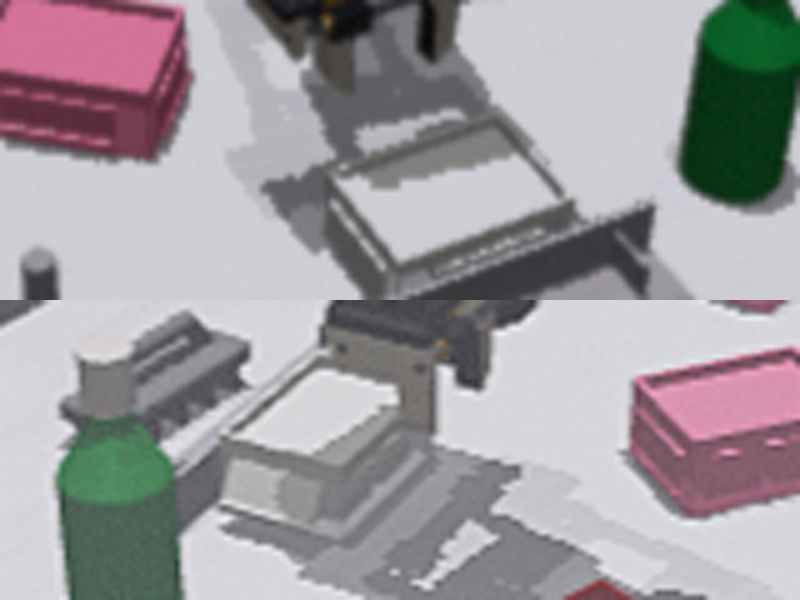

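Both views put the real fingertips about 20–30 mm above the reported TCP (scene tip row 195 against 202 expected). That explains the empty grip and the missed hook. I'll go back over the lid and descend by touch.

Emit:
send_rows:
  moves:
    - [-40,0,0,0]
    - [0,0,40,0]
    - [0,0,39,0]
    - [35,0,0,0]
    - [4,0,0,0]
    - [3,0,0,0]
    - [0,0,0,0]

```text
time: 14.2
tool_pos: [575.3, 54.8, 54.1]
tcp_rot: [-0.134, 1.569, -0.036]
contact_force: [0.2, 0.4, -0.8]
grip_width: 59.7
```

Emit:
send_rows:
  moves:
    - [3,0,0,0]
    - [3,0,0,0]
    - [0,0,0,0]

```text
time: 14.58
tool_pos: [574.8, 54.8, 47.0]
tcp_rot: [3.018, 1.571, 3.115]
contact_force: [0.1, -1.0, 0.7]
grip_width: 59.7
```

Emit:
send_rows:
  moves:
    - [2,0,0,0]
    - [2,0,0,0]
    - [0,0,0,0]

```text
time: 14.95
tool_pos: [574.8, 54.8, 42.9]
tcp_rot: [3.085, 1.57, -3.1]
contact_force: [-0.6, -0.2, -0.1]
grip_width: 59.6
```

Emit:
send_rows:
  moves:
    - [2,0,0,0]
    - [1,0,0,0]
    - [0,0,0,0]

```text
time: 15.32
tool_pos: [574.9, 54.9, 40.0]
tcp_rot: [3.026, 1.571, 3.124]
contact_force: [-0.2, 1.1, -0.4]
grip_width: 59.8
```

Emit:
send_rows:
  moves:
    - [2,0,0,0]
    - [2,0,0,0]
    - [0,0,0,0]

```text
time: 15.7
tool_pos: [574.8, 54.9, 35.9]
tcp_rot: [3.044, 1.57, 3.141]
contact_force: [-0.1, 0.7, -0.5]
grip_width: 59.5
```

Emit:
send_rows:
  moves:
    - [2,0,0,0]
    - [1,0,0,0]
    - [0,0,0,0]

```text
time: 16.08
tool_pos: [574.9, 54.8, 33.0]
tcp_rot: [-3.065, 1.571, -2.967]
contact_force: [0.7, -0.7, -0.7]
grip_width: 60.0
```

Emit:
send_rows:
  moves:
    - [2,0,0,0]
    - [1,0,0,0]
    - [0,0,0,0]

```text
time: 16.45
tool_pos: [574.9, 54.8, 30.0]
tcp_rot: [-3.113, 1.571, -3.015]
contact_force: [-0.5, 0.5, -0.4]
grip_width: 59.7
```

Emit:
send_rows:
  moves:
    - [2,0,0,0]
    - [0,0,0,0]

```text
time: 16.7
tool_pos: [574.8, 54.8, 28.0]
tcp_rot: [3.024, 1.571, 3.122]
contact_force: [-0.1, 0.4, 0.2]
grip_width: 59.6
```

Emit:
send_rows:
  moves:
    - [2,0,0,0]
    - [0,0,0,0]

```text
time: 16.95
tool_pos: [574.8, 54.8, 26.0]
tcp_rot: [3.019, 1.571, 3.117]
contact_force: [0.7, 0.1, -0.0]
grip_width: 59.7
```

Emit:
send_rows:
  moves:
    - [2,0,0,0]
    - [0,0,0,0]

```text
time: 17.2
tool_pos: [574.9, 54.8, 24.0]
tcp_rot: [3.05, 1.571, -3.135]
contact_force: [0.7, -0.2, -0.0]
grip_width: 59.8
```

Emit:
send_rows:
  moves:
    - [2,0,0,0]
    - [0,0,0,0]

```text
time: 17.45
tool_pos: [574.8, 54.8, 21.9]
tcp_rot: [3.073, 1.57, -3.113]
contact_force: [0.2, 0.9, -0.1]
grip_width: 59.7
```

Emit:
send_rows:
  moves:
    - [2,0,0,0]
    - [0,0,0,0]

```text
time: 17.7
tool_pos: [575.2, 54.8, 21.2]
tcp_rot: [-0.177, 1.57, -0.079]
contact_force: [-2.8, 0.6, 7.9]
grip_width: 59.4
```

Emit:
send_rows:
  moves:
    - [1,0,0,0]
    - [0,0,0,0]

```text
time: 17.95
tool_pos: [575.2, 54.8, 21.1]
tcp_rot: [-0.207, 1.569, -0.109]
contact_force: [-5.0, -0.5, 15.1]
grip_width: 59.4
```

Contact with the lid comes at TCP z≈21.2, so the true tips sit about 31 mm above the reported TCP. I raise to just clear the lid and drag.

Emit:
send_rows:
  moves:
    - [-4.5,0,0,0]
    - [0,0,0,0]
    - [0,0,-6,0]
    - [0,0,-6,0]
    - [0,0,-4,0]
    - [0,0,-6,0]
    - [0,0,-6,0]
    - [0,0,0,0]

```text
time: 18.95
tool_pos: [546.5, 52.1, 23.7]
tcp_rot: [-3.127, 1.57, -3.029]
contact_force: [-0.2, 0.4, 0.1]
grip_width: 59.6
```

```bash
cat > rim.py <<'E'
from h import *
n=np.array([.9952,.0979]);t=np.array([-.0979,.9952])
o=get_obs();M=rotm(o['tcp_rot']);p=o['tool_pos'];print(o['time'],p.round(1),'n,t',(p[:2]@n).round(1),(p[:2]@t).round(1),'yaw',np.degrees(np.arctan2(M[1,1],M[0,1])).round(1),'j6',o['joint_positions'][5].round(2),o['contact_force'].round(1))
E
cat rim.py > /dev/null; python3 rim.py
```

```text
18.95 [546.5  52.1  23.7] n,t 549.0 -1.7 yaw 95.6 j6 -1.71 [-0.2  0.4  0.1]
```

Emit:
send_rows:
  moves:
    - [0,0,-6,0]
    - [0,0,-6,0]
    - [0,0,-6,0]
    - [0,0,-6,0]

```text
time: 19.45
tool_pos: [523.1, 49.7, 23.8]
tcp_rot: [-0.133, 1.57, -0.035]
contact_force: [4.1, 0.4, -0.0]
grip_width: 59.7
```

```bash
python3 - <<'E'
from h import *
s=cam('scene'); old=cv2.imread('pics/s0.png')[:,:,::-1]
# old box-at-bar picture: w8 top crop, px window rows 177:237 cols 254:414
w8=cv2.resize(cv2.imread('pics/w8.png')[:300],(160,60),interpolation=cv2.INTER_AREA)
now=s['image'][177:237,254:414,::-1]
d=cv2.absdiff(w8,now).max(2); print((d[25:]>40).sum())
for r in range(24,60,4): print(177+r,''.join('#' if v>40 else '.' for v in d[r,50:125]))
cv2.imwrite('pics/s9.png',s['image'][:,:,::-1])
E
```

```text
736
201 ............##.........###############.##...........#......................
205 ..........######.....#########.............................................
209 ..........#####.................................########...................
213 ...#######.......#######......###################.##########..#............
217 ....###.#........#.......############..######################.###..........
221 ......##.....##.............#########################......#########.......
225 .........##...........#....###############......#..##......................
229 ............######.....#....#........##..##................................
233 .........................##................................................
```

Emit:
send_rows:
  moves:
    - [0,0,-6,0]
    - [0,0,-8,0]
    - [0,0,-8,0]
    - [0,0,-6,0]
    - [0,0,0,0]
    - [0,0,17,0]
    - [0,0,17,0]
    - [0,0,0,0]

```text
time: 20.5
tool_pos: [528.0, 50.4, 22.9]
tcp_rot: [3.04, 1.568, 3.138]
contact_force: [-0.0, 0.3, -0.9]
grip_width: 59.6
```

Emit:
send_rows:
  moves:
    - [0,0,0,10]
    - [0,0,0,10]
    - [0,0,0,10]
    - [0,0,0,10]
    - [0,0,0,8]
    - [0,0,0,8]
    - [0,0,0,8]
    - [0,0,0,8]

```text
time: 21.5
tool_pos: [528.3, 49.7, 23.7]
tcp_rot: [-0.87, 1.57, -2.033]
contact_force: [3.1, -3.3, 1.9]
grip_width: 59.6
```

```bash
python3 rim.py; python3 -c "
from h import *
print(get_obs()['moment'])"
```

```text
21.5 [528.3  49.7  23.7] n,t 530.6 -2.3 yaw 23.4 j6 -0.46 [ 3.1 -3.3  1.9]
[-0.45159887 -0.37935666  0.08984092]
```

Emit:
send_rows:
  moves:
    - [0,0,0,8]
    - [0,0,0,8]
    - [0,0,0,8]
    - [0,0,0,8]
    - [0,0,0,8]
    - [0,0,0,8]
    - [0,0,0,8]
    - [0,0,0,8]

```text
time: 22.5
tool_pos: [527.0, 50.2, 23.2]
tcp_rot: [-0.83, 1.568, -3.111]
contact_force: [-0.6, 0.2, 0.2]
grip_width: 59.4
```

```bash
python3 rim.py; cat > lines.py <<'E'
from h import *
import sys
# straight rim segments, projected to z=62, with angle mod 180
for nm in sys.argv[1:]:
    c=cam(nm); g=cv2.cvtColor(c['image'],cv2.COLOR_RGB2GRAY)
    L=cv2.createLineSegmentDetector().detect(g)[0][:,0]
    for l in L:
        q=ray(c,l.reshape(2,2),62)[:,:2]; d=q[1]-q[0]; k=np.linalg.norm(d); m=q.mean(0)
        if 45<k<170 and abs(m[0]-530)<110 and abs(m[1]-40)<120:
            print(nm,l.round(0),q.round(0).tolist(),'len',k.round(),'ang',np.degrees(np.arctan2(d[1],d[0])).round(1)%180)
E
python3 lines.py scene side wrist
```

```text
22.5 [527.   50.2  23.2] n,t 529.4 -1.7 yaw -40.7 j6 0.66 [-0.6  0.2  0.2]
scene [315. 198. 318. 188.] [[486.0, -4.0], [441.0, 27.0]] len 54.0 ang 145.8
scene [318. 224. 313. 214.] [[603.0, -42.0], [553.0, -40.0]] len 50.0 ang 177.0
scene [349. 190. 367. 219.] [[486.0, 120.0], [636.0, 113.0]] len 150.0 ang 177.4
scene [313. 214. 308. 205.] [[553.0, -38.0], [508.0, -36.0]] len 45.0 ang 177.7
scene [317. 206. 318. 217.] [[521.0, -12.0], [571.0, -30.0]] len 54.0 ang 159.6
scene [320. 190. 329. 177.] [[450.0, 29.0], [396.0, 84.0]] len 78.0 ang 134.5
scene [345. 193. 340. 208.] [[495.0, 100.0], [559.0, 52.0]] len 80.0 ang 143.4
scene [337. 201. 319. 197.] [[524.0, 59.0], [485.0, 12.0]] len 61.0 ang 50.099999999999994
scene [342. 211. 357. 208.] [[574.0, 53.0], [580.0, 104.0]] len 52.0 ang 83.9
scene [349. 219. 333. 223.] [[619.0, 59.0], [616.0, 4.0]] len 55.0 ang 87.1
scene [308. 203. 298. 181.] [[497.0, -35.0], [381.0, -26.0]] len 116.0 ang 175.5
side [335. 198. 334. 207.] [[524.0, -62.0], [494.0, -8.0]] len 62.0 ang 118.6
side [296. 213. 308. 205.] [[577.0, 99.0], [577.0, 27.0]] len 72.
[... 560 characters left out ...]
. 238. 331. 227.] [[442.0, 186.0], [435.0, 105.0]] len 82.0 ang 85.7
side [309. 226. 294. 220.] [[496.0, 138.0], [558.0, 133.0]] len 63.0 ang 176.1
wrist [439. 260. 536. 260.] [[572.0, 16.0], [608.0, -15.0]] len 47.0 ang 139.6
wrist [397. 321. 253. 322.] [[534.0, 0.0], [477.0, 49.0]] len 76.0 ang 139.6
wrist [612. 254. 391.   0.] [[638.0, -37.0], [622.0, 122.0]] len 159.0 ang 95.6
wrist [114. 259. 211. 260.] [[450.0, 120.0], [486.0, 89.0]] len 48.0 ang 139.2
wrist [264. 291. 386. 291.] [[494.0, 59.0], [541.0, 19.0]] len 62.0 ang 139.8
wrist [568. 349. 449. 348.] [[594.0, -74.0], [545.0, -32.0]] len 64.0 ang 139.6
wrist [192. 147. 287.  70.] [[520.0, 133.0], [574.0, 129.0]] len 54.0 ang 176.4
```

```bash
python3 - <<'E'
from h import *
s=cam('scene');d=cam('side');b=cam('wrist')
L=[]
for i in(s,d):
    P=proj(i,[530,48,40])[0].astype(int);print(P)
    L.append(cv2.resize(i['image'][P[1]-30:P[1]+30,P[0]-40:P[0]+40,::-1],(400,300),interpolation=cv2.INTER_CUBIC))
w=cv2.resize(b['image'][:,:,::-1],(400,250));w=cv2.copyMakeBorder(w,0,350,0,0,cv2.BORDER_CONSTANT)
cv2.imwrite('pics/w10.png',np.hstack([np.vstack(L),w]))
E
```

```text
[334 207]
[316 216]
```

View pics/w10.png

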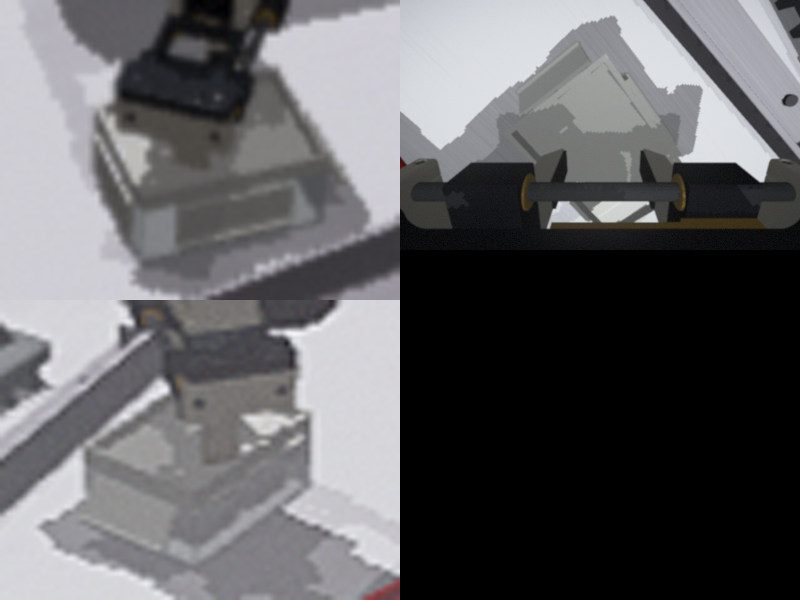

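The last view shows the box turned only about -9°: its front still faces the bar, the end flap points to +y, and the fingers swept inside the rim. Instead I'll line the jaws up with the box's x axis and open them against the inside of the rim, for a firm hold in yaw.

Emit:
send_rows:
  moves:
    - [0,0,0,0]
    - [0,0,0,0]
    - [0,0,0,-9]
    - [0,0,0,-9]
    - [0,0,0,-9]
    - [0,0,0,-10]
    - [0,0,0,0]
  hand: 0.4

```text
time: 23.68
tool_pos: [529.1, 50.3, 23.6]
tcp_rot: [-1.333, 1.571, -2.964]
contact_force: [-0.3, 0.8, -0.3]
grip_width: 36.9
```

Emit:
send_rows:
  moves:
    - [0,0,0,0]
    - [0,0,0,0]
    - [0,0,0,0]
    - [0,0,0,0]
    - [0,0,0,0]
  hand: 1

```text
time: 24.3
tool_pos: [530.5, 50.2, 24.7]
tcp_rot: [1.572, 1.568, -0.059]
contact_force: [1.0, -0.1, 5.5]
grip_width: 70.1
```

```bash
python3 rim.py; python3 -c "
from h import *
print(get_obs()['grip_width'],get_obs()['moment'])"
```

```text
24.3 [530.5  50.2  24.7] n,t 532.9 -1.9 yaw -3.4 j6 0.01 [ 1.  -0.1  5.5]
70.12372675892767 [ 0.0048275  -0.20685883  0.02959163]
```

The jaws stopped at 70 mm, so the backs span 87 mm, which equals the inner rim width. The box is held from inside. Now the turn.

Emit:
send_rows:
  moves:
    - [0,0,0,5]
    - [0,0,0,9]
    - [0,0,0,9]
    - [0,0,0,9]
    - [0,0,0,9]
    - [0,0,0,9]
    - [0,0,0,9]
    - [0,0,0,9]

```text
time: 25.3
tool_pos: [530.1, 50.3, 24.8]
tcp_rot: [2.656, 1.568, -0.165]
contact_force: [-0.7, -0.2, 7.8]
grip_width: 70.5
```

Emit:
send_rows:
  moves:
    - [0,0,0,8]
    - [0,0,0,5]
    - [0,0,0,0]
    - [0,0,0,0]

```text
time: 25.8
tool_pos: [530.2, 50.3, 24.8]
tcp_rot: [3.075, 1.568, 0.03]
contact_force: [0.2, 0.1, 8.3]
grip_width: 70.5
```

```bash
python3 rim.py; python3 -c "
from h import *
print(get_obs()['grip_width'],get_obs()['moment'])"; python3 lines.py scene side wrist
```

```text
25.8 [530.2  50.3  24.8] n,t 532.5 -1.8 yaw -84.5 j6 1.42 [0.2 0.1 8.3]
70.52007065910415 [-0.02571777  0.137712   -0.32331064]
scene [361. 187. 349. 190.] [[489.0, 164.0], [486.0, 119.0]] len 45.0 ang 87.1
scene [338. 193. 323. 200.] [[487.0, 79.0], [502.0, 17.0]] len 64.0 ang 103.3
scene [311. 195. 302. 181.] [[463.0, -10.0], [383.0, -11.0]] len 80.0 ang 0.9000000000000057
scene [342. 198. 344. 190.] [[517.0, 81.0], [479.0, 105.0]] len 46.0 ang 148.1
scene [350. 190. 348. 204.] [[488.0, 125.0], [549.0, 86.0]] len 72.0 ang 148.2
scene [351. 196. 367. 214.] [[518.0, 114.0], [617.0, 123.0]] len 99.0 ang 5.4
scene [320. 233. 303. 214.] [[640.0, -52.0], [544.0, -68.0]] len 97.0 ang 9.599999999999994
scene [343. 184. 324. 189.] [[451.0, 116.0], [455.0, 43.0]] len 73.0 ang 92.7
scene [354. 216. 338. 220.] [[611.0, 77.0], [608.0, 24.0]] len 53.0 ang 86.3
scene [337. 183. 354. 177.] [[437.0, 97.0], [432.0, 167.0]] len 70.0 ang 94.6
scene [337. 217. 356. 211.] [[595.0, 25.0], [589.0, 95.0]] len 71.0 ang 95.2
scene [346. 205. 329. 211.] [[554.0, 76.0], [559.0, 16.0]] len 60.0 ang 95.2
scene [
[... 939 characters left out ...]
ang 95.4
wrist [389.  78. 262.  77.] [[620.0, 32.0], [615.0, 86.0]] len 54.0 ang 95.1
wrist [236. 241. 227. 137.] [[538.0, 95.0], [588.0, 100.0]] len 51.0 ang 5.1
wrist [253. 291. 397. 291.] [[510.0, 86.0], [517.0, 12.0]] len 74.0 ang 95.5
wrist [233. 137. 241. 238.] [[588.0, 97.0], [539.0, 93.0]] len 49.0 ang 5.0
wrist [410. 238. 418. 138.] [[547.0, 11.0], [596.0, 15.0]] len 49.0 ang 5.2
wrist [262.  85. 392.  86.] [[611.0, 86.0], [616.0, 30.0]] len 55.0 ang 95.1
wrist [591. 349. 471. 349.] [[492.0, -99.0], [485.0, -33.0]] len 66.0 ang 95.4
wrist [251. 347. 348. 348.] [[475.0, 86.0], [480.0, 33.0]] len 53.0 ang 95.0
wrist [266. 355. 401. 355.] [[470.0, 78.0], [477.0, 4.0]] len 74.0 ang 95.5
```

The box is now square: its edges lie at 95.2° against the bar's 95.6°, with the end rim about 50 mm from the face and the end flap towards the bar. I release, go behind, and push low.

Emit:
send_rows:
  moves:
    - [0,0,0,0]
    - [0,0,0,0]
    - [0,0,0,0]
    - [-20,0,0,0]
    - [-25,0,0,0]
    - [0,0,46,0]
    - [0,0,46,0]
    - [0,0,0,0]
  hand: 0.55

```text
time: 26.95
tool_pos: [433.7, 41.5, 68.3]
tcp_rot: [-0.157, 1.567, 3.082]
contact_force: [-0.0, -0.7, 0.3]
grip_width: 50.6
```

Emit:
send_rows:
  moves:
    - [30,0,0,0]
    - [20,0,0,0]
    - [10,0,0,0]
    - [0,0,-5,0]
    - [0,0,-5,0]
    - [0,0,-5,0]

```text
time: 27.7
tool_pos: [452.8, 42.8, 9.1]
tcp_rot: [0.451, 1.57, -2.593]
contact_force: [-6.6, -1.4, 4.5]
grip_width: 50.5
```

```bash
python3 rim.py; python3 lines.py wrist | awk '/ang 9[3-7]|ang [3-7]\./'
```

```text
27.7 [452.8  42.8   9.1] n,t 454.8 -1.8 yaw -84.4 j6 1.4 [-6.6 -1.4  4.5]
wrist [386. 321. 266. 322.] [[433.0, 12.0], [427.0, 69.0]] len 57.0 ang 95.8
wrist [448.   0. 434. 138.] [[569.0, 11.0], [521.0, 6.0]] len 49.0 ang 5.300000000000011
wrist [274. 291. 377. 291.] [[444.0, 66.0], [449.0, 19.0]] len 47.0 ang 95.4
wrist [224. 239. 202.   0.] [[468.0, 89.0], [561.0, 98.0]] len 93.0 ang 5.3
wrist [210.   0. 230. 232.] [[561.0, 95.0], [472.0, 87.0]] len 89.0 ang 5.400000000000006
wrist [423. 242. 226. 241.] [[475.0, 2.0], [467.0, 89.0]] len 87.0 ang 95.3
wrist [551. 349. 431. 349.] [[425.0, -71.0], [419.0, -12.0]] len 59.0 ang 95.4
wrist [232. 232. 416. 233.] [[472.0, 86.0], [479.0, 6.0]] len 80.0 ang 95.2
```

Emit:
send_rows:
  moves:
    - [0,0,-5,0]
    - [0,0,-5,0]
    - [0,0,-4,0]
    - [0,0,-4,0]
    - [0,0,-4,0]
    - [0,0,-4,0]
    - [0,0,-4,0]
    - [0,0,0,0]

```text
time: 28.75
tool_pos: [479.4, 45.9, 8.5]
tcp_rot: [-0.109, 1.565, 3.131]
contact_force: [-10.2, -0.4, 6.6]
grip_width: 50.6
```

Emit:
send_rows:
  moves:
    - [0,0,-3,0]
    - [0,0,-3,0]
    - [0,0,-2,0]
    - [0,0,0,0]

```text
time: 29.25
tool_pos: [488.1, 46.7, 8.6]
tcp_rot: [-0.122, 1.566, 3.117]
contact_force: [-7.4, -0.0, 5.2]
grip_width: 50.3
```

Emit:
send_rows:
  moves:
    - [0,0,-2,0]
    - [0,0,-2,0]
    - [0,0,0,0]

```text
time: 29.62
tool_pos: [491.5, 47.1, 8.5]
tcp_rot: [-0.108, 1.565, 3.132]
contact_force: [-8.9, -0.4, 6.0]
grip_width: 50.8
```

Emit:
send_rows:
  moves:
    - [0,0,-2,0]
    - [0,0,-2,0]
    - [0,0,0,0]

```text
time: 30.0
tool_pos: [491.5, 47.2, 8.3]
tcp_rot: [-0.07, 1.557, -3.113]
contact_force: [-20.7, -5.3, 16.1]
grip_width: 50.6
```

Emit:
send_rows:
  moves:
    - [0,0,-2,0]
    - [0,0,0,0]

```text
time: 30.25
tool_pos: [491.6, 47.2, 8.2]
tcp_rot: [-0.062, 1.553, -3.105]
contact_force: [-26.2, -5.3, 20.3]
grip_width: 50.6
```

Emit:
send_rows:
  moves:
    - [0,0,-2,0]
    - [0,0,0,0]

```text
time: 30.5
tool_pos: [491.6, 47.4, 8.1]
tcp_rot: [-0.064, 1.549, -3.106]
contact_force: [-31.5, -6.0, 25.6]
grip_width: 50.6
```

```bash
cat > fin.py <<'E'
from h import *
n=np.array([.9952,.0979]);t=np.array([-.0979,.9952])
for nm in('wrist','scene','side'):
    c=cam(nm); g=cv2.cvtColor(c['image'],cv2.COLOR_RGB2GRAY)
    for l in cv2.createLineSegmentDetector().detect(g)[0][:,0]:
        q=ray(c,l.reshape(2,2),62)[:,:2]; d=q[1]-q[0];k=np.linalg.norm(d);N=q@n;T=q@t
        a=np.degrees(np.arctan2(d[1],d[0]))%180
        if k>30 and abs(T.mean())<70 and 480<N.mean()<700 and (92<a<99 or 2<a<9):
            print(nm,l.round(),'n',N.round(1),'t',T.round(1),'ang',a.round(1))
E
python3 fin.py
```

```text
wrist [419. 260. 519. 260.] n [505.4 505.6] t [-42.5 -86.8] ang 96.0
wrist [129. 260. 229. 260.] n [505.5 505.4] t [86.2 41.8] ang 95.6
wrist [451.   0. 438. 118.] n [607.2 567. ] t [-44.4 -44.3] ang 5.5
wrist [273. 291. 377. 291.] n [489.4 489.4] t [ 23.2 -24.4] ang 95.6
wrist [432.  97. 442.   0.] n [575.  607.2] t [-40.9 -41.1] ang 5.2
wrist [224. 243. 198.   0.] n [513.7 607.1] t [43.6 43.5] ang 5.6
wrist [207.   0. 230. 236.] n [607.1 517.3] t [40.6 40.5] ang 5.7
wrist [438. 127. 428. 216.] n [563.8 526.6] t [-44.3 -44.3] ang 5.5
wrist [424. 245. 224. 244.] n [512.8 513. ] t [-44.   43.3] ang 95.5
wrist [232. 235. 418. 235.] n [517.7 517.6] t [ 39.6 -40.9] ang 95.5
scene [302. 248. 384. 217.] n [662.4 662.6] t [-191.2  102.3] ang 95.6
scene [340. 226. 362. 218.] n [634.9 635.5] t [-44.1  36.1] ang 95.2
scene [329. 214. 339. 227.] n [569.  637.2] t [-46.  -47.8] ang 4.1
scene [346. 190. 361. 207.] n [492.3 586.6] t [63.4 62. ] ang 4.8
scene [360. 217. 354. 210.] n [628.2 589.1] t [34.6 35.1] ang 4.8
scene [375. 230. 315. 253.] n [696.9 697.3] t [  44.8 -163.2] ang 95.7
scene [322. 206. 329. 214.] n [524.7 572.2] t [-48.  -46.4] ang 7.5
scene [324. 214. 332. 225.] n [562.6 620. ] t [-62.8 -63.1] ang 5.3
scene [343. 198. 323. 205.] n [525.2 522.2] t [ 32.2 -42. ] ang 93.3
scene [351. 206. 343. 197.] n [567.4 519.4] t [35.3 33.9] ang 7.2
side [282. 210. 313. 218.] n [637.1 517.2] t [46.6 42.4] ang 7.6
side [296. 202. 286. 210.] n [624.6 624.9] t [-24.9  37.4] ang 95.3
side [286. 207. 298. 196.] n [638.4 641.2] t [ 19.9 -68.5] ang 97.4
side [321. 209. 305. 205.] n [524.9 583.9] t [-23.2 -21.9] ang 6.9
side [315. 215. 305. 212.] n [521.3 559. ] t [20.6 21.3] ang 6.7
```

Emit:
send_rows:
  moves:
    - [0,0,10,0]
    - [0,0,12,0]
    - [0,0,15,0]
    - [-50,0,0,0]
    - [-50,0,0,0]
    - [-40,0,0,0]
    - [0,0,0,0]

```text
time: 31.52
tool_pos: [468.0, 44.0, 151.9]
tcp_rot: [2.99, 1.562, -0.054]
contact_force: [-0.5, -1.2, -0.7]
grip_width: 50.5
```

```bash
echo after; python3 rim.py; python3 fin.py
```

```text
after
31.525 [468.   44.  151.9] n,t 470.0 -2.0 yaw -84.4 j6 1.4 [-0.5 -1.2 -0.7]
wrist [384.   1. 378. 138.] n [614.5 514.8] t [-44.6 -44.6] ang 5.6
wrist [375. 122. 380.   1.] n [527.8 614.5] t [-41.7 -41.9] ang 5.5
wrist [266.   1. 270.  86.] n [614.5 555.5] t [41.2 41.1] ang 5.7
wrist [267.  86. 263.   1.] n [555.5 614.5] t [43.8 43.7] ang 5.6
wrist [402. 138. 399. 179.] n [515.  480.2] t [-64.5 -64.1] ang 5.0
wrist [269. 138. 267.  86.] n [514.9 555.6] t [43.8 43.7] ang 5.5
wrist [270.  91. 272. 137.] n [551.8 515.9] t [41.1 41. ] ang 5.8
wrist [363. 141. 271. 141.] n [512.3 512.4] t [-32.9  42.7] ang 95.6
wrist [274. 138. 372. 138.] n [515.2 515.1] t [ 39.5 -39.9] ang 95.6
scene [302. 248. 384. 217.] n [662.4 662.5] t [-188.9  102.4] ang 95.6
scene [340. 226. 362. 218.] n [634.6 635. ] t [-42.6  36.3] ang 95.3
scene [321. 205. 339. 226.] n [521.5 632.7] t [-48.6 -46.4] ang 6.7
scene [360. 217. 350. 205.] n [628.2 563.7] t [34.4 34.8] ang 5.2
scene [325. 200. 344. 194.] n [505.1 506.3] t [-24.4  45.7] ang 94.6
scene [360. 212. 365. 218.] n [605.5 638.6] t [46.1 44.1] ang 2.1
scene [375. 230. 315. 253.] n [696.9 697.2] t [  44.8 -163.2] ang 95.7
scene [322. 213. 332. 225.] n [555.5 619.9] t [-63.1 -62.9] ang 5.8
scene [361. 222. 344. 228.] n [647.9 647.1] t [ 23.5 -35.7] ang 94.8
scene [342. 198. 326. 203.] n [520.6 520.8] t [ 30.8 -31.8] ang 95.7
side [307. 202. 328. 207.] n [591.7 510.5] t [-46.2 -48. ] ang 6.8
side [282. 210. 314. 219.] n [637.2 512.4] t [46.4 43.4] ang 7.0
side [296. 202. 287. 209.] n [624.5 624.3] t [-24.9  33.2] ang 95.9
side [286. 207. 298. 196.] n [638.2 641.2] t [ 20.  -68.5] ang 97.5
side [315. 219. 326. 209.] n [510.5 509. ] t [ 42.2 -28.5] ang 94.5
```

```bash
python3 - <<'E'
from h import *
from plant import close_job
s=cam('scene')['image'];o=cv2.imread('pics/s0.png')[:,:,::-1]
d=cv2.absdiff(s,o).max(2)
for nm,(x,y,w,h) in dict(pink1=(247,173,45,36),pink2=(179,175,48,35),pink3=(169,217,50,42),spray=(388,160,30,58),plunger=(245,225,40,55),brush=(338,245,52,28),tumb_jar=(110,210,50,70)).items():
    print(nm,(d[y:y+h,x:x+w]>40).mean().round(3))
print(close_job())
E
```

```text
pink1 0.0
pink2 0.0
pink3 0.0
spray 0.0
plunger 0.0
brush 0.0
tumb_jar 0.0
the job is handed in; nothing more can be done
None
```

I handed the job in at about 31.6 s. By my checks both flaps are folded home, and the box stands with its end against the bar, everything let go.

- **Front flap:** I pushed the front long side squarely onto the bar with two spread fingers until it stopped hard (about 25 N). The picture showed that flap folded flat on the bar.
- **End flap:** I drew the box back and turned it to about 0.4° of square by opening the fingers inside the rim. I then pushed the end onto the bar until it stopped hard (about 31 N).
- **Last checks:**
  - With the fingers clear, the box edges lie at 95.6°, the same as the bar.
  - The near rim is about 136 mm from the face, against an expected 138 mm. The flap must therefore be home by geometry.
  - I had no picture views left, so I did not see the end flap itself.
  - The scene picture around the pink boxes, spray, plunger, brush, tumbler and jar is unchanged from the start. I did not compare the red box or the basin.

**What disagreed or failed:**
- The real fingertips sit about 31 mm above the reported tool point. My first rim grip and first drag therefore missed the box.
- For the same reason the first push was higher on the wall than planned, about 53 mm instead of 22 mm. I did not see the box tip.
- My first attempt to turn the box only rotated it about 9°, before I changed to the inside hold.

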